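# Roll a turned blank into the carving cradle

### The arm

A 6-joint arm with a two-finger parallel gripper is mounted at the origin on the work surface. World frame = base frame: x ahead of the robot, y to its left, z up, the work surface at z = 0. Lengths are in m, angles in rad, forces in N, time in s.
With the tool pointing down it reaches from about 0.425 to 0.925 m from the base axis. Payload 12.5 kg.
Tool frame: the origin (TCP) lies on the centre line of the jaws, within the pads' length; the fingertips stand 25 mm ahead of it and the grasp point (between the pads) lies 6 mm ahead of it (ctrl.tip_reach is the distance from the TCP to the fingertips, in m); z points along the fingers, y is the direction in which the jaws open and shut (so a half turn about z gives the same grasp; the last joint's range is limited). The gripper opens to 85 mm and grips with 20 to 120 N. Pads are 22 mm wide; open, the fingers measure 114 mm over their backs; the gripper's body (76 mm by 85 mm) begins 54 mm behind the grasp point. The pads swing forward as they close: fully open they stand 13 mm farther back than shut.
Start: joints at [1.18, 0.491, 1.559, -0, 1.092, -0.106], TCP at [0.176, 0.6, 0.256] pointing down, gripper open.
Joint ranges: [-3.1, 3.1], [-0.84, 2.19], [0.05, 2.79], [-1.13, 4.28], [0.06, 2.93], [-2.69, 2.69]. Speed limits (rad/s): [2.22, 2.22, 2.79, 3.14, 3.14, 3.14].

### API

Orientations are given as a unit quaternion [x, y, z, w].
In Python, from station import ctrl gives the robot as it stands.
- The arm moves only by the tool arm_command, never from a script. Its argument "deltas" is a list of rows, each an object of numbers: "tx", "ty", "tz": the shift along the tool's x, y, z in m; "roll": the turn about the tool's z in rad. A call has 1 to 20 rows; each row shifts and turns the pose as measured when the row begins, along the tool's axes as they then stand; what a row does not reach is not made up. A row lasts 1/8 s, in which the tool goes at most 62.5 mm and 10.7 degrees, less where a joint would pass 70% of its speed; a pose out of reach is approached as far as the arm can. A call is refused whole if a number of a shift passes 0.0625 or a number of a turn 0.188, either way. A call with a gripper value outside its range is refused whole. "hand" is the closure, from 0 (fully open) to 1 (shut), set as the call begins (left out, the last holds). The fingers move at their own pace and stop on an object; "grip_force" is the grip in N (left out, the last holds). Time passes only in rows, so rows that do not move let the fingers close. It gives the time, the measured TCP pose, the force and the opening at its end, in the units of the state.
- ctrl.sense(): the state, without advancing time (a new reading comes with each control period).
- ctrl.camera(name): name is "side" or "top" or "wrist"; returns (picture, depth): 480x640x3 uint8, red, green, blue; 480x640 float32, m along the optical axis (not along the pixel's ray), 0 where there is no reading.
- ctrl.camera_model(name): a dict with "fx", "fy", "cx", "cy" (pixels), "rvec" (rotation vector, rad) and "tvec" (3), from world to camera coordinates, as OpenCV has them. Camera axes: x right, y down, z forward; pixel columns grow to the right and rows downward; lengths in m; the calibration is good to about 2 mm. A picture is of the moment at which its call begins: read the wrist's pose just before it. camera_model takes no time and is no camera call; for the wrist camera it gives the pose at the moment of the call.
- ctrl.close_job(): hands the job in, once; it reports no verdict.
The state is a dict: "clock": time; "joints": joint angles; "joint_vel": joint speeds; "tau": joint torques, N m; "ee_pos": TCP position; "tcp_rot": TCP orientation; "force": force on the tool from outside, world axes, zero at the start; "wrist_torque": the same for the moment, N m; "width": opening from 0.0 (shut) to 1.0 (fully open).
Only numpy, scipy, OpenCV 4.12 (cv2) and the standard library are available. Lean on these libraries where they do the work, as an engineer would, in place of code of your own. Each camera call takes 0.05 s, during which the arm holds its last target.

### The job

Roll the short, thick round wooden bar away from you along the table with your fingertips, up the ramp and into the V-groove of the carving cradle, and push it endways along the groove until its end is right up against the tall end stop. Do not lift, carry or tip it, and leave the other things on the table where they are.

Things in the scene. Friction and masses are not known exactly. Their poses are not given: they have to be found in the camera images.
- bar: Plain round bar of smooth, waxed pale wood, 44 mm in diameter, 160 mm long, 0.13 to 0.27 kg, lying on the table between robot and cradle, not square to it. Origin at its centre (22 mm above the table at first); x is the bar's axis; y and z turn as it rolls. Friction 0.28 to 0.42 against everything; it rolls easily and coasts 4 to 8 mm if let go at 50 mm/s.
- bar_center (a point): Centre of the bar, on its axis.
- bar_endA (a point): Centre of the bar's flat end face at +x of the bar, 80 mm from its centre.
- bar_endB (a point): Centre of the bar's other flat end face, at -x of the bar.
- cradle: Fixed plywood V-block, yaw within 0.3 rad. Origin on the table under the groove's bottom line, midway along it. Groove along y, from -120 to +120 mm. Along x (away from the robot): ramp from table level at -75 mm to 15 mm high at -20 mm, flat crest to -15 mm, down at 40 degrees to the groove bottom (2 mm high, x = 0), up at 40 degrees to 40 mm high at +45 mm, flat top to +61 mm.
- groove (a point): Middle of the groove along its length, at the height of a seated bar's axis: 30.7 mm above the table, over the cradle's origin.
- stop: Fixed tall end stop: dark wooden plate across the left or right end of the groove, 85 mm (x) by 12 mm (y), 52 mm high, axes parallel to the cradle's. Origin at its underside centre, 15 mm in cradle x and 126 mm in cradle y (either sign) from the cradle's origin. Its inner face is 120 mm from the groove's middle: a bar home has its centre 40 mm from that middle, on the stop's side.
- foot: Fixed low dark wooden plate across the other, open end of the groove, 85 mm by 12 mm, only 6 mm high. Origin at its underside centre.
- jar: Bystander: small lidded amber glass jar, 58 mm across, 62 mm high; origin at the underside centre.
- sandblock: Bystander: cork sanding block 100 x 60 x 35 mm; origin at the underside centre.
- slice: Bystander: upright slice of dark log, 68 mm across, 30 mm high; origin at the underside centre.
- paintbrush: Bystander: brush lying beyond the cradle.
- mug: Bystander: white mug 72 mm across, 75 mm high; origin at the underside centre.
- mallet: Bystander: wooden-headed hammer lying on the right.
- bowl: Bystander: terracotta bowl 100 mm across, 35 mm high; origin at the underside centre.
There are look-alikes about, which are no part of the job. Leave any green or orange look-alike of the bar alone. What is meant by the stop is not blue, and is the smaller of those in its own colour.

How it is judged:
By the outcome, as a careful person would: the job done as asked, in the order asked, and still so for the second after the job is handed in, with the robot touching nothing.
It also fails if it takes over 64 s, if anything falls off the work surface, if the arm or the gripper's body presses on something with over 40 N, if the wrist force passes 120 N, or if a joint passes its speed limit or range.

## Working session

There is one attempt and no reset: what is moved stays moved. The work goes in short steps, Python scripts to look and compute and a tool call to move; the robot and the scene stay as the last step left them, time stands still between calls to the robot, and variables do not carry over. Pictures are saved under pics/ and viewed, and the job is handed in when it is done.

Besides the shell and the picture viewer there is one more tool, called after "Call:" in YAML: its name, and indented under it one key for each argument. arm_command: Moves the arm, as the interface text tells. Its arguments: {"type":"object","properties":{"deltas":{"type":"array","items":{"type":"object","properties":{"tx":{"type":"number"},"ty":{"type":"number"},"tz":{"type":"number"},"roll":{"type":"number"}}}},"hand":{"type":"number"},"grip_force":{"type":"number"}},"required":["deltas"]}

```bash
ls; mkdir -p pics
cat > h.py <<'E'
import numpy as np, cv2
from station import ctrl
def snap(n,f):
    m=ctrl.camera_model(n)
    p,d=ctrl.camera(n); cv2.imwrite('pics/'+f+'.png',cv2.cvtColor(p,cv2.COLOR_RGB2BGR)); np.savez('pics/'+f,p=p,d=d,**{k:np.array(v) for k,v in m.items()}); return p,d
class V:
    def __init__(s,f):
        z=np.load('pics/'+f+'.npz'); s.p=z['p'];s.d=z['d'];s.R=cv2.Rodrigues(z['rvec'])[0];s.t=z['tvec'].ravel();s.k=[float(z[k]) for k in('fx','fy','cx','cy')]
    def plane(s,u,v,h):
        r=s.R.T@np.array([(u-s.k[2])/s.k[0],(v-s.k[3])/s.k[1],1]);c=-s.R.T@s.t
        return c+r*(h-c[2])/r[2]
    def cloud(s):
        v,u=np.mgrid[0:480,0:640];d=s.d
        P=np.stack([(u-s.k[2])/s.k[0]*d,(v-s.k[3])/s.k[1]*d,d],-1)
        return (P-s.t)@s.R
    def proj(s,X):
        c=s.R@np.array(X)+s.t; return c[0]/c[2]*s.k[0]+s.k[2],c[1]/c[2]*s.k[1]+s.k[3]
E
python3 - <<'E'
from h import *
print(ctrl.sense(), ctrl.tip_reach)
for n in('top','side'): snap(n,n+'0')
print(-V('top0').R.T@V('top0').t,-V('side0').R.T@V('side0').t)
E
```

```text
pics
{'clock': 0.0, 'joints': array([ 1.18040188e+00,  4.91572610e-01,  1.55948538e+00,  2.32781195e-05,
        1.09170821e+00, -1.05589774e-01]), 'joint_vel': array([-1.08060263e-03, -1.11209478e-04,  5.04929608e-05, -4.13785574e-04,
        9.39007687e-04, -1.03376598e-03]), 'tau': array([ 6.61408994e-04, -6.18437290e+01, -2.61599278e+01,  1.60327721e-05,
        3.82742583e-03, -1.24767840e-05]), 'ee_pos': array([0.17549153, 0.59963264, 0.25570725]), 'tcp_rot': array([ 1.41926835e-01,  9.89876977e-01, -5.66287223e-04, -1.54037699e-04]), 'force': array([ 0.25692865,  0.09781673, -0.47425086]), 'wrist_torque': array([-0.02873943,  0.02227402,  0.00508483]), 'width': 0.9975314889944539} 0.025
[0.36983245 0.02006653 1.38931924] [0.45901592 0.68119232 0.83836758]
```

View pics/top0.png

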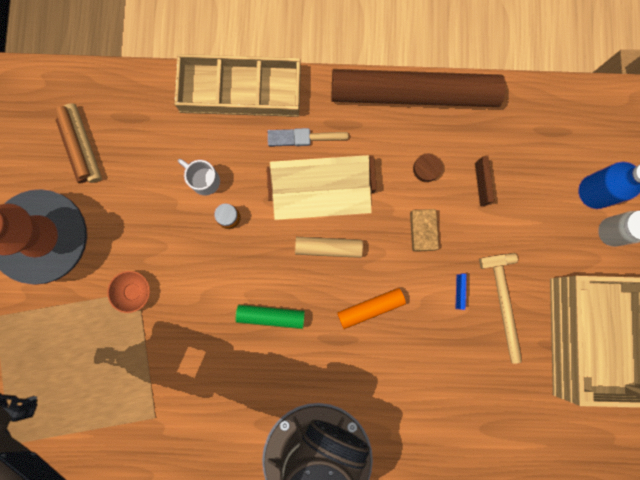

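View pics/side0.png

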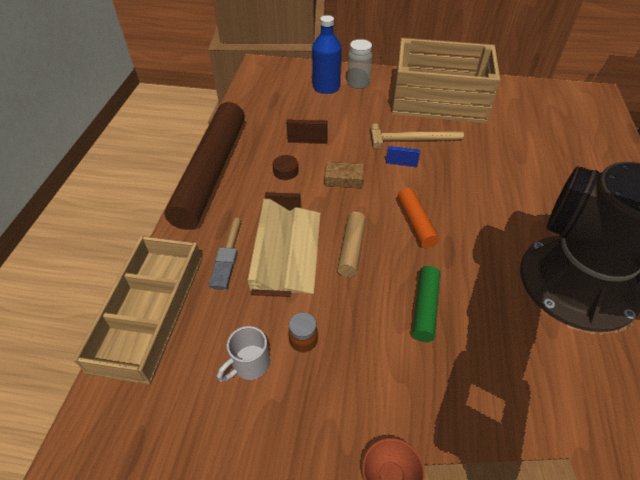

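The top view shows the pale bar at (330,247) and the cradle at (320,187). A dark plate stands at the cradle's right end (374,173) and a low one at its left end (270,180). Next I'll measure them.

Run:
```python
from h import *
for f in('top0','side0'):
    v=V(f);C=v.cloud();hsv=cv2.cvtColor(v.p,cv2.COLOR_RGB2HSV);x,y,z=C[...,0],C[...,1],C[...,2]
    ok=v.d>0
    print(f, 'table z',np.median(z[ok&(abs(z)<.02)]))
    reg=ok&(x>.35)&(x<.75)&(y>-.15)&(y<.25)&(z>.004)&(z<.1)
    n,l,st,ce=cv2.connectedComponentsWithStats(reg.astype(np.uint8))
    for i in range(1,n):
        if st[i,4]<40: continue
        m=l==i;P=C[m]
        r=cv2.minAreaRect(P[:,:2].astype(np.float32))
        print(st[i],'ctr',np.array(r[0]).round(4),np.array(r[1]).round(4),round(r[2],2),'z max',P[:,2].max().round(4),'hsv',np.median(hsv[m],0))
```

```text
top0 table z -0.0002681747188388672
[ 265  155  112   61 4876] ctr [0.654 0.008] [0.1427 0.2762] 4.72 z max 0.0567 hsv [ 22. 105. 238.]
[218 203  23  26 469] ctr [0.568 0.227] [0.062  0.0456] 1.98 z max 0.0704 hsv [ 90.   5. 187.]
[ 294  236   69   22 1230] ctr [ 0.501  -0.0115] [0.1641 0.0501] 89.75 z max 0.0499 hsv [ 18. 127. 218.]
[344 293  42  18 391] ctr [ 0.3549 -0.1088] [0.0373 0.1041] 22.73 z max 0.0493 hsv [ 14. 255. 237.]
[237 304  36   4  62] ctr [0.3533 0.1598] [0.0855 0.006 ] 88.56 z max 0.0424 hsv [ 45.5 149.5  89.5]
side0 table z 0.0002824810924947928
[ 248  193   69  104 5206] ctr [0.6479 0.0115] [0.1306 0.2659] 5.51 z max 0.0565 hsv [ 19. 109. 180.]
[403 200  18  39 422] ctr [ 0.356  -0.1077] [0.0354 0.1034] 22.28 z max 0.0471 hsv [ 11.  219.  169.5]
[ 338  212   28   65 1221] ctr [ 0.4983 -0.0108] [0.1634 0.0436] 88.86 z max 0.0489 hsv [ 17. 127. 148.]
[413 300   5  39  89] ctr [0.3526 0.1625] [0.0793 0.0049] 89.71 z max 0.0367 hsv [ 58. 147.  61.]
[289 313  29  34 525] ctr [0.5654 0.2299] [0.0401 0.0563] 89.89 z max 0.0664 hsv [ 60.   4. 125.]
```

Run:
```python
import cv2
p=cv2.imread('pics/top0.png');cv2.imwrite('pics/z0.png',cv2.resize(p[140:270,250:450],None,fx=4,fy=4,interpolation=cv2.INTER_CUBIC))
p=cv2.imread('pics/side0.png');cv2.imwrite('pics/z1.png',cv2.resize(p[180:310,230:390],None,fx=4,fy=4,interpolation=cv2.INTER_CUBIC))
```

```text
(no output)
```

View pics/z0.png

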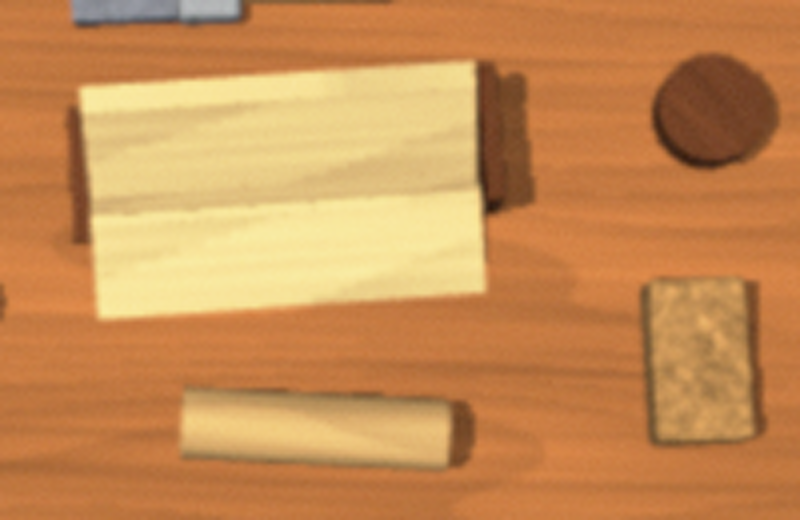

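View pics/z1.png

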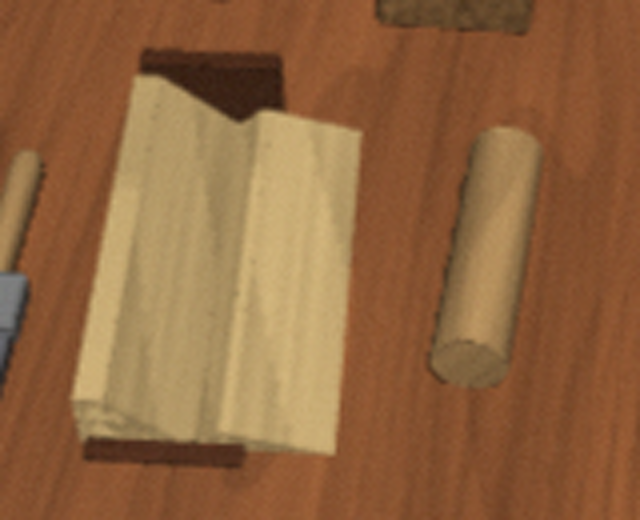

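Run:
```python
from h import *
T=V('top0');S=V('side0')
def pt(v,z,h,o): return v.plane(o[0]+(z[0]+.5)/4-.5,o[1]+(z[1]+.5)/4-.5,h)[:2]
ot=(250,140);os_=(230,180)
c=lambda a,b:print(a.round(4),b.round(4),'yaw',np.arctan2(-(a-b)[0],(a-b)[1]).round(4),'len',np.linalg.norm(a-b).round(4))
print('top back edge');c(pt(T,(79,87),.04,ot),pt(T,(477,61),.04,ot))
print('top front edge');c(pt(T,(98,320),0,ot),pt(T,(487,292),0,ot))
print('side front');c(pt(S,(335,454),0,os_),pt(S,(361,130),0,os_))
print('side back');c(pt(S,(73,402),.04,os_),pt(S,(135,75),.04,os_))
# bar & cradle fits by cloud
for f,v in(('top',T),('side',S)):
    C=v.cloud();x,y,z=C[...,0],C[...,1],C[...,2]
    b=(v.d>0)&(x>.46)&(x<.535)&(y>-.11)&(y<.09)&(z>.012)&(z<.06)
    P=C[b]
    # cylinder fit
    from scipy.optimize import least_squares
    def res(q):
        n=np.array([-np.sin(q[1]),np.cos(q[1])]); nx=np.array([np.cos(q[1]),np.sin(q[1])])
        e=(P[:,:2]-[q[0],0])@nx
        return np.hypot(e,P[:,2]-q[2])-.022
    r=least_squares(res,[.5,0,.022],loss='soft_l1',f_scale=.002)
    a=np.array([-np.sin(r.x[1]),np.cos(r.x[1])]);s=(P[:,:2]-[r.x[0],0])@a
    lo,hi=np.percentile(s,[.5,99.5]);print(f,'bar x@y0',r.x[0],'yaw',r.x[1],'z',r.x[2],'ends',lo,hi,'ctr',np.array([r.x[0],0])+a*(lo+hi)/2)
    # stop/foot
    h=cv2.cvtColor(v.p,cv2.COLOR_RGB2HSV)
```

```text
top back edge
[0.7006 0.1358] [ 0.7247 -0.1056] yaw 0.0995 len 0.2426
top front edge
[0.5639 0.1218] [ 0.5887 -0.1181] yaw 0.103 len 0.2411
side front
[0.5651 0.1218] [ 0.5895 -0.1176] yaw 0.1016 len 0.2406
side back
[0.7001 0.1378] [ 0.7253 -0.1036] yaw 0.1039 len 0.2427
top bar x@y0 0.49929007731175656 yaw -0.017268148840772338 z 0.020897042353287754 ends -0.09291812331835937 0.06623002031804423 ctr [ 0.49905966 -0.01334206]
side bar x@y0 0.4987464158502144 yaw -0.021059683521529315 z 0.02167900609172568 ends -0.09063543329525742 0.07024532180469154 ctr [ 0.49853173 -0.0101928 ]
```

Geometry from both views:

| Item | Position | Yaw |
|---|---|---|
| Cradle origin | about (0.652, 0.010) | 0.102 |
| Bar centre | about (0.499, -0.012) | -0.019 |
| Bar centre when home | about (0.656, -0.030) | 0.102 |

The stop is at the -y end. I'll bring the open gripper behind the bar with the jaws opening along it.

Call:
arm_command:
  deltas:
    - {"roll": -0.133}
    - {"roll": -0.133}
    - {"tx": -0.041,"ty": -0.044}
    - {"tx": -0.041,"ty": -0.044}
    - {"tx": -0.041,"ty": -0.044}
    - {"tx": -0.041,"ty": -0.044}
    - {"tx": -0.041,"ty": -0.044}
    - {"tx": -0.011,"ty": -0.055}
    - {"tx": -0.011,"ty": -0.055}
    - {"tx": -0.011,"ty": -0.055}
    - {"tx": -0.011,"ty": -0.055}
    - {"tx": -0.01,"ty": -0.055}
    - {"tx": -0.01,"ty": -0.055}
    - {"tx": -0.01,"ty": -0.055}
    - {}
  hand: 0

```text
invalid input
```

Call:
arm_command:
  deltas:
    - {"roll": -0.133}
    - {"roll": -0.133}
    - {"tx": -0.041,"ty": -0.044}
    - {"tx": -0.041,"ty": -0.044}
    - {"tx": -0.041,"ty": -0.044}
    - {"tx": -0.041,"ty": -0.044}
    - {"tx": -0.041,"ty": -0.044}
    - {"tx": -0.011,"ty": -0.055}
    - {"tx": -0.011,"ty": -0.055}
    - {"tx": -0.011,"ty": -0.055}
    - {"tx": -0.011,"ty": -0.055}
    - {"tx": -0.01,"ty": -0.055}
    - {"tx": -0.01,"ty": -0.055}
    - {"tx": -0.01,"ty": -0.055}
    - {"tz": 0}

```text
invalid input
```

Call:
arm_command:
  deltas:
    - {"tx": 0,"ty": 0,"tz": 0,"roll": -0.133}
    - {"tx": 0,"ty": 0,"tz": 0,"roll": -0.133}

```text
clock: 0.35
ee_pos: [0.1754, 0.5994, 0.255]
tcp_rot: [0.006, 1.0, -0.001, -0.0]
force: [0.1, 0.3, 0.2]
width: 0.996
```

Call:
arm_command:
  deltas:
    - {"tx": -0.041,"ty": -0.044,"tz": 0,"roll": 0}
    - {"tx": -0.041,"ty": -0.044,"tz": 0,"roll": 0}
    - {"tx": -0.041,"ty": -0.044,"tz": 0,"roll": 0}
    - {"tx": -0.041,"ty": -0.044,"tz": 0,"roll": 0}
    - {"tx": -0.041,"ty": -0.044,"tz": 0,"roll": 0}
    - {"tx": -0.011,"ty": -0.055,"tz": 0,"roll": 0}
    - {"tx": -0.011,"ty": -0.055,"tz": 0,"roll": 0}
    - {"tx": -0.011,"ty": -0.055,"tz": 0,"roll": 0}
    - {"tx": -0.011,"ty": -0.055,"tz": 0,"roll": 0}
    - {"tx": -0.01,"ty": -0.055,"tz": 0,"roll": 0}
    - {"tx": -0.01,"ty": -0.055,"tz": 0,"roll": 0}
    - {"tx": -0.01,"ty": -0.055,"tz": 0,"roll": 0}
    - {"tx": 0,"ty": 0,"tz": 0,"roll": 0}

```text
clock: 1.98
ee_pos: [0.4564, -0.0274, 0.2537]
tcp_rot: [0.004, 1.0, -0.002, -0.001]
force: [-0.0, -0.1, 0.6]
width: 1.0
```

Call:
arm_command:
  deltas:
    - {"tx": 0.007,"ty": 0.015,"tz": 0.035,"roll": 0}
    - {"tx": 0,"ty": 0,"tz": 0.04,"roll": 0}
    - {"tx": 0,"ty": 0,"tz": 0.04,"roll": 0}
    - {"tx": 0,"ty": 0,"tz": 0.04,"roll": 0}
    - {"tx": 0,"ty": 0,"tz": 0.03,"roll": 0}
    - {"tx": 0,"ty": 0,"tz": 0,"roll": 0}

```text
clock: 2.72
ee_pos: [0.4484, -0.0095, 0.0641]
tcp_rot: [0.003, 1.0, -0.002, -0.001]
force: [0.2, -0.5, 0.3]
width: 1.001
```

Run:
```python
from h import *
s=ctrl.sense();print(s['ee_pos'],s['tcp_rot'],ctrl.tip_reach)
snap('side','s1');snap('wrist','w1')
p=cv2.imread('pics/s1.png');cv2.imwrite('pics/s1z.png',cv2.resize(p[100:320,230:500],None,fx=2.7,fy=2.7,interpolation=cv2.INTER_CUBIC))
```

```text
[ 0.44843111 -0.00945187  0.06406201] [ 3.39856555e-03  9.99991875e-01 -2.00645059e-03 -8.20759891e-04] 0.025
```

View pics/s1z.png

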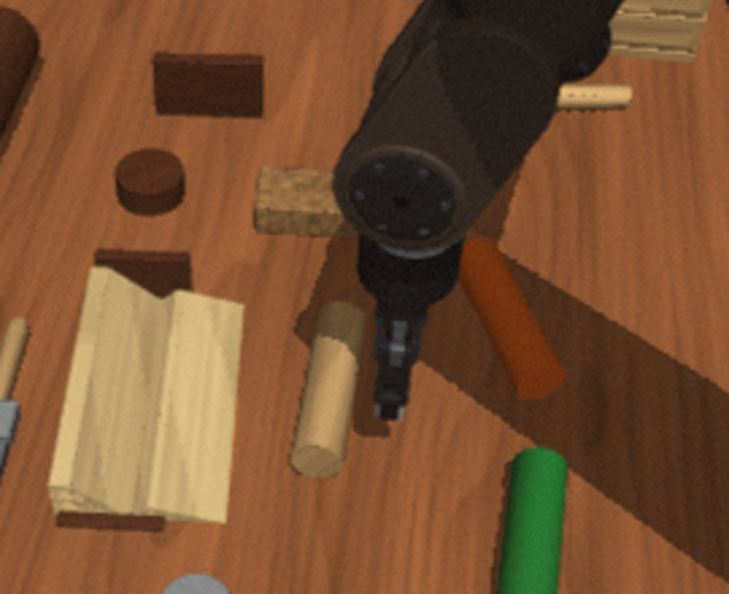

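View pics/w1.png

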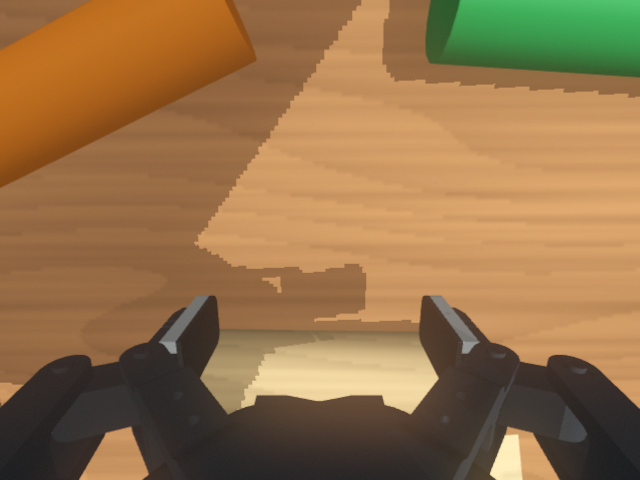

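Run:
```python
from h import *
v=V('s1');C=v.cloud()
m=(C[...,2]>.012)&(abs(C[...,0]-.448)<.03)&(C[...,1]>.0)&(C[...,2]<.15)&(v.d>0)
P=C[m]; low=P[P[:,2]<P[:,2].min()+.03]
for z in np.arange(.015,.12,.007):
    q=P[(P[:,2]>=z)&(P[:,2]<z+.007)]
    if len(q): print(round(z,3),len(q),q[:,0].min().round(4),q[:,0].max().round(4),q[:,1].min().round(4),q[:,1].max().round(4))
```

```text
0.015 2 0.418 0.4186 0.4543 0.4603
0.022 38 0.4181 0.4777 0.0153 0.4703
0.029 102 0.418 0.4778 0.0176 0.4776
0.036 13 0.4199 0.4273 0.4323 0.4754
0.05 6 0.4385 0.4577 0.039 0.0436
0.057 15 0.437 0.4584 0.0389 0.0476
0.064 19 0.4373 0.4587 0.0392 0.0495
0.071 16 0.4398 0.4546 0.0414 0.0494
0.078 3 0.4464 0.4504 0.0477 0.049
0.092 1 0.4607 0.4607 0.0436 0.0436
0.099 30 0.4352 0.4614 0.0453 0.0684
0.106 52 0.4373 0.4597 0.0498 0.0672
0.113 30 0.4309 0.4638 0.0167 0.0654
```

Wrist and side views show both fingers hanging free behind the bar, with open tips about 12 mm below the TCP. I'll lower them and start the roll.

Call:
arm_command:
  deltas:
    - {"tx": 0,"ty": -0.002,"tz": 0.018,"roll": 0}
    - {"tx": 0,"ty": 0,"tz": 0.017,"roll": 0}
    - {"tx": 0,"ty": 0,"tz": 0.0,"roll": 0}
    - {"tx": -0.006,"ty": 0,"tz": 0,"roll": 0}
    - {"tx": -0.006,"ty": 0,"tz": 0,"roll": 0}
    - {"tx": -0.005,"ty": 0,"tz": 0,"roll": 0}
    - {"tx": -0.005,"ty": 0,"tz": 0,"roll": -0.01}
    - {"tx": -0.005,"ty": 0,"tz": 0,"roll": -0.01}
    - {"tx": -0.005,"ty": 0,"tz": 0,"roll": -0.01}
    - {"tx": -0.005,"ty": 0,"tz": 0,"roll": -0.01}
    - {"tx": -0.005,"ty": 0,"tz": 0,"roll": -0.01}
    - {"tx": -0.005,"ty": 0,"tz": 0,"roll": -0.01}

```text
clock: 4.32
ee_pos: [0.503, -0.011, 0.0383]
tcp_rot: [-0.029, 1.0, -0.003, 0.007]
force: [0.5, -0.4, -0.1]
width: 1.0
```

```bash
cat > bar.py <<'E'
from h import *
import sys
from scipy.optimize import least_squares
O=np.array([.6517,.0098]);w=.102;X=np.array([np.cos(w),np.sin(w)]);Y=np.array([-np.sin(w),np.cos(w)])
f=sys.argv[1]
s=ctrl.sense();q=s['tcp_rot'];e=s['ee_pos'];psi=-2*np.arctan2(q[0],q[1])
print('t',s['clock'],'tcp',e.round(4),'psi',psi.round(4),'cradle',((e[:2]-O)@X).round(4),((e[:2]-O)@Y).round(4),'F',s['force'].round(2))
snap('side',f);v=V(f);C=v.cloud();h=cv2.cvtColor(v.p,cv2.COLOR_RGB2HSV)
x0=(e[:2]+X*.033)
p=C[...,:2]-x0 if len(sys.argv)<3 else C[...,:2]-O-Y*float(sys.argv[3])-X*float(sys.argv[2])
a=p@X;b=p@Y
m=(v.d>0)&(abs(a)<.03)&(abs(b)<.13)&(C[...,2]>float(sys.argv[4]) if len(sys.argv)>4 else (C[...,2]>.012)&(v.d>0)&(abs(a)<.03)&(abs(b)<.13))&(C[...,2]<.058)&(h[...,2]>60)&(h[...,1]>80)
P=C[m]
def res(q):
    nx=np.array([np.cos(q[1]),np.sin(q[1])]);return np.hypot((P[:,:2]-[q[0],0])@nx,P[:,2]-q[2])-.022
r=least_squares(res,[np.median(P[:,0]),.05,.025],loss='soft_l1',f_scale=.0015)
inl=abs(r.fun)<.003;a=np.array([-np.sin(r.x[1]),np.cos(r.x[1])]);sc=(P[inl][:,:2]-[r.x[0],0])@a
lo,hi=np.percentile(sc,[.5,99.5]);c=np.array([r.x[0],0])+a*(lo+hi)/2
print('bar ctr',c.round(4),'yaw',r.x[1].round(4),'z',r.x[2].round(4),'len',(hi-lo).round(4),'cradle',((c-O)@X).round(4),((c-O)@Y).round(4),len(P),inl.sum(), 'hiend',(np.array([r.x[0],0])+a*hi-O)@Y)
pp=cv2.imread('pics/'+f+'.png');cv2.imwrite('pics/'+f+'z.png',cv2.resize(pp[140:320,220:440],None,fx=3,fy=3,interpolation=cv2.INTER_CUBIC))
E
python3 bar.py s2
```

```text
t 4.325 tcp [ 0.503  -0.011   0.0383] psi 0.0584 cradle -0.15 -0.0055 F [ 0.53 -0.44 -0.13]
bar ctr [ 0.5371 -0.0106] yaw -0.0223 z 0.0217 len 0.1585 cradle -0.1161 -0.0086 1018 883 hiend 0.07002931653932332
```

View pics/s2z.png

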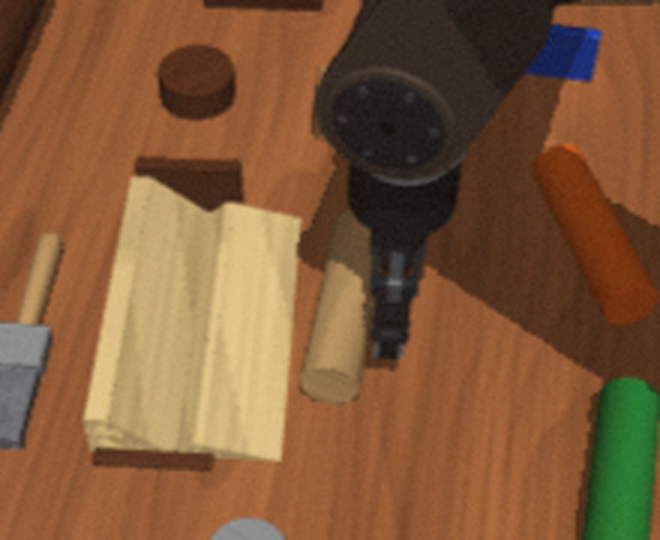

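Call:
arm_command:
  deltas:
    - {"tx": -0.004,"ty": 0,"tz": 0.006,"roll": -0.01}
    - {"tx": -0.004,"ty": 0,"tz": 0.006,"roll": -0.01}
    - {"tx": -0.004,"ty": 0,"tz": 0.002,"roll": -0.01}
    - {"tx": -0.004,"ty": 0,"tz": 0.001,"roll": -0.01}
    - {"tx": -0.004,"ty": 0,"tz": 0.001,"roll": 0}
    - {"tx": -0.004,"ty": 0,"tz": 0.001,"roll": 0}
    - {"tx": 0,"ty": 0,"tz": 0,"roll": 0}

```text
clock: 5.25
ee_pos: [0.5294, -0.0089, 0.0202]
tcp_rot: [-0.051, 0.999, -0.004, 0.007]
force: [-0.1, -0.0, 0.0]
width: 1.004
```

```bash
python3 bar.py s3
```

```text
t 5.25 tcp [ 0.5294 -0.0089  0.0202] psi 0.1018 cradle -0.1235 -0.0061 F [-0.07 -0.04  0.05]
bar ctr [ 0.5668 -0.0102] yaw -0.0199 z 0.0218 len 0.1564 cradle -0.0865 -0.0113 941 813 hiend 0.06634181605680115
```

View pics/s3z.png

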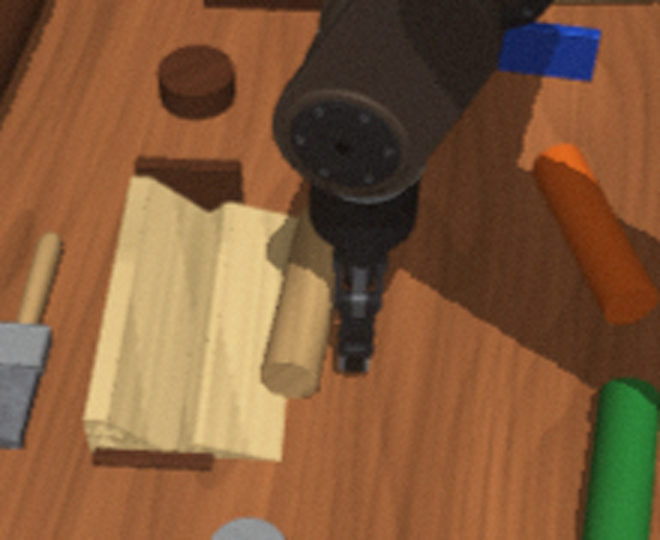

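Call:
arm_command:
  deltas:
    - {"tx": -0.004,"ty": 0,"tz": -0.001,"roll": 0}
    - {"tx": -0.004,"ty": 0,"tz": -0.001,"roll": 0}
    - {"tx": -0.004,"ty": 0,"tz": -0.001,"roll": 0}
    - {"tx": -0.004,"ty": 0,"tz": -0.001,"roll": 0}
    - {"tx": -0.004,"ty": 0,"tz": -0.001,"roll": 0}
    - {"tx": -0.004,"ty": 0,"tz": -0.001,"roll": 0}
    - {"tx": -0.004,"ty": 0,"tz": -0.001,"roll": 0}
    - {"tx": 0,"ty": 0,"tz": 0,"roll": 0}

```text
clock: 6.3
ee_pos: [0.5584, -0.0058, 0.0283]
tcp_rot: [-0.051, 0.999, -0.004, 0.006]
force: [0.2, 0.1, 0.6]
width: 0.996
```

```bash
python3 bar.py s4
```

```text
t 6.3 tcp [ 0.5584 -0.0058  0.0283] psi 0.1015 cradle -0.0944 -0.006 F [0.16 0.11 0.65]
bar ctr [ 0.5915 -0.0085] yaw 0.0987 z 0.0258 len 0.1573 cradle -0.0618 -0.012 979 759 hiend 0.0666161228870444
```

View pics/s4z.png

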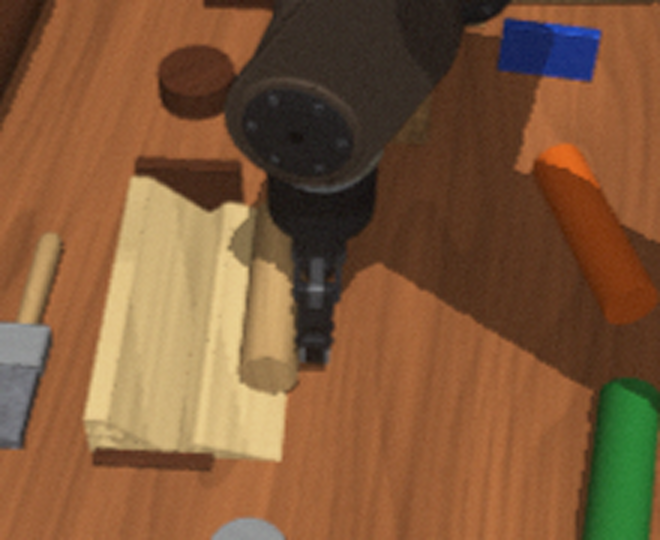

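The bar is now on the ramp and square to the cradle: yaw 0.099 against 0.102. I'll keep going up.

Call:
arm_command:
  deltas:
    - {"tx": -0.004,"ty": 0,"tz": -0.001,"roll": 0}
    - {"tx": -0.004,"ty": 0,"tz": -0.001,"roll": 0}
    - {"tx": -0.004,"ty": 0,"tz": -0.001,"roll": 0}
    - {"tx": -0.004,"ty": 0,"tz": -0.001,"roll": 0}
    - {"tx": -0.004,"ty": 0,"tz": -0.001,"roll": 0}
    - {"tx": -0.004,"ty": 0,"tz": -0.001,"roll": 0}
    - {"tx": -0.004,"ty": 0,"tz": -0.001,"roll": 0}
    - {"tx": -0.004,"ty": 0,"tz": -0.001,"roll": 0}
    - {"tx": -0.003,"ty": 0,"tz": -0.001,"roll": 0}
    - {"tx": 0,"ty": 0,"tz": 0,"roll": 0}

```text
clock: 7.6
ee_pos: [0.5949, -0.0019, 0.0381]
tcp_rot: [-0.051, 0.999, -0.003, 0.005]
force: [-0.3, -0.1, 0.3]
width: 1.005
```

```bash
python3 bar.py s5
```

```text
t 7.6 tcp [ 0.5949 -0.0019  0.0381] psi 0.1016 cradle -0.0577 -0.0059 F [-0.33 -0.11  0.27]
bar ctr [0.6269 0.0082] yaw 0.1247 z 0.0353 len 0.2399 cradle -0.0249 0.001 933 736 hiend 0.12086229848189217
```

View pics/s5z.png

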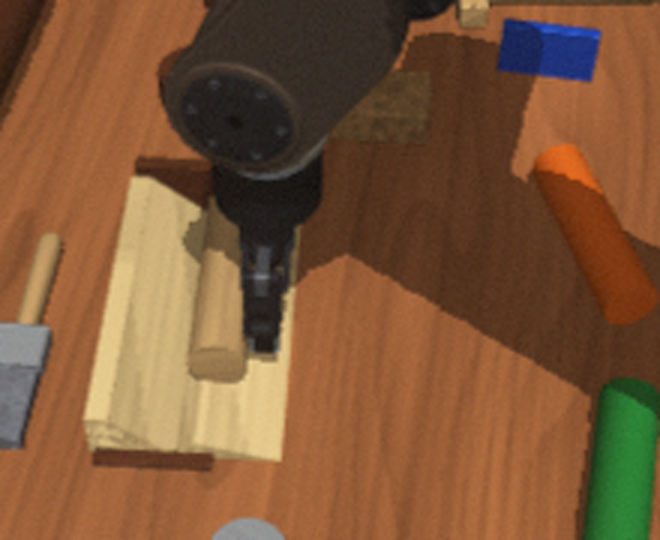

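Call:
arm_command:
  deltas:
    - {"tx": -0.003,"ty": 0,"tz": 0,"roll": 0}
    - {"tx": -0.003,"ty": 0,"tz": 0,"roll": 0}
    - {"tx": -0.003,"ty": 0,"tz": 0,"roll": 0}
    - {"tx": -0.003,"ty": 0,"tz": 0,"roll": 0}
    - {"tx": -0.003,"ty": 0,"tz": 0,"roll": 0}
    - {"tx": -0.003,"ty": 0,"tz": 0,"roll": 0}
    - {"tx": 0,"ty": 0,"tz": 0,"roll": 0}
    - {"tx": 0,"ty": 0,"tz": 0,"roll": 0}

```text
clock: 8.65
ee_pos: [0.6146, 0.0, 0.0383]
tcp_rot: [-0.051, 0.999, -0.004, 0.006]
force: [-0.3, -0.1, 0.6]
width: 1.0
```

```bash
python3 bar.py s6
```

```text
t 8.65 tcp [0.6146 0.     0.0383] psi 0.1016 cradle -0.0379 -0.0059 F [-0.32 -0.09  0.58]
bar ctr [0.6521 0.011 ] yaw 0.1204 z 0.0303 len 0.2412 cradle 0.0006 0.0011 1432 1028 hiend 0.12170567629359202
```

View pics/s6z.png

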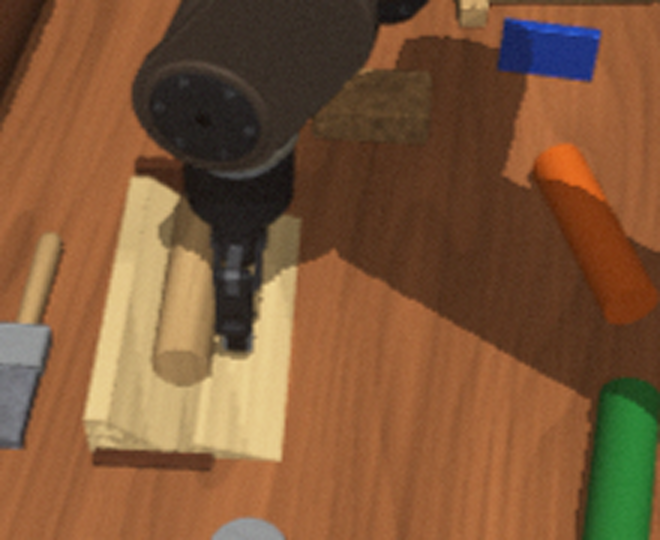

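The bar is in the groove (axis height about 30.3 mm). I'll back off, lift, close the fingers and move beyond the bar's open (+y) end.

Call:
arm_command:
  deltas:
    - {"tx": 0.01,"ty": 0,"tz": 0,"roll": 0}
    - {"tx": 0.002,"ty": 0,"tz": -0.03,"roll": 0}
    - {"tx": 0,"ty": 0,"tz": -0.04,"roll": 0}
    - {"tx": 0,"ty": 0,"tz": -0.04,"roll": 0}
    - {"tx": -0.012,"ty": 0.04,"tz": 0,"roll": 0}
    - {"tx": -0.012,"ty": 0.04,"tz": 0,"roll": 0}
    - {"tx": -0.012,"ty": 0.036,"tz": 0,"roll": 0}
    - {"tx": -0.012,"ty": 0,"tz": 0,"roll": 0}
    - {"tx": 0,"ty": 0,"tz": 0,"roll": 0}

```text
clock: 9.82
ee_pos: [0.6324, 0.1212, 0.1507]
tcp_rot: [-0.05, 0.999, -0.003, 0.004]
force: [-0.5, -0.1, -0.1]
width: 0.998
```

Call:
arm_command:
  deltas:
    - {"tx": 0,"ty": 0,"tz": 0,"roll": 0}
    - {"tx": 0,"ty": 0,"tz": 0,"roll": 0}
    - {"tx": 0,"ty": 0,"tz": 0,"roll": 0}
    - {"tx": 0,"ty": 0,"tz": 0,"roll": 0}
    - {"tx": 0,"ty": 0,"tz": 0,"roll": 0}
    - {"tx": 0,"ty": 0,"tz": 0,"roll": 0}
  hand: 1
  grip_force: 20

```text
clock: 10.58
ee_pos: [0.6314, 0.1182, 0.1505]
tcp_rot: [-0.048, 0.999, -0.003, 0.004]
force: [0.2, 0.7, -0.1]
width: 0.001
```

```bash
python3 bar.py s7 0 -0.01 0.03
python3 - <<'E'
from h import *
print(ctrl.sense()['width']);snap('top','t7');snap('wrist','w7')
p=cv2.imread('pics/t7.png');cv2.imwrite('pics/t7z.png',cv2.resize(p[140:270,250:450],None,fx=4,fy=4,interpolation=cv2.INTER_CUBIC))
E
```

```text
t 10.575 tcp [0.6314 0.1182 0.1505] psi 0.0964 cradle -0.0091 0.1099 F [ 0.19  0.75 -0.09]
bar ctr [ 0.6529 -0.0007] yaw 0.0968 z 0.0299 len 0.1546 cradle 0.0001 -0.0105 506 415 hiend 0.0667820279933371
-0.003894889079219737
```

View pics/s7z.png

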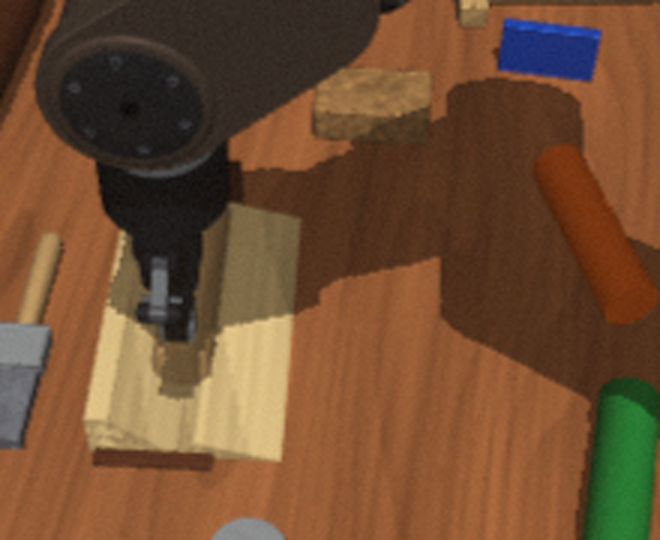

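View pics/t7z.png

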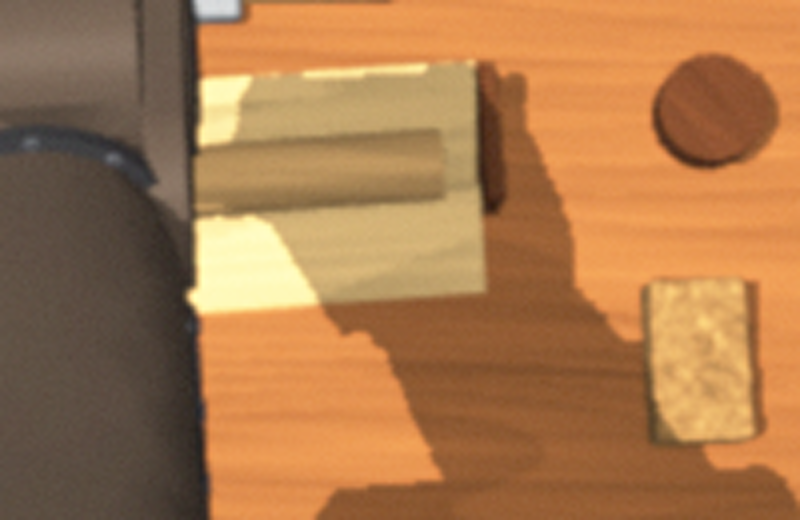

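View pics/w7.png

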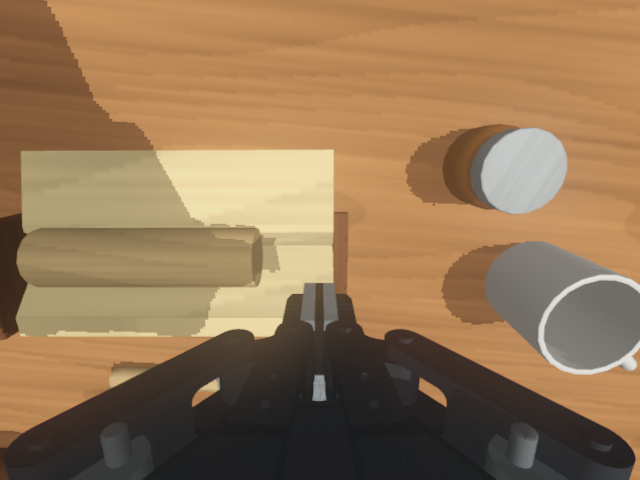

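The top view shows the bar seated with a gap to the stop. Its open end is at cradle y of about +68 mm, and the closed fingers are clear at +110 mm. Lowering next.

Call:
arm_command:
  deltas:
    - {"tx": -0.009,"ty": 0,"tz": 0,"roll": -0.005}
    - {"tx": 0,"ty": 0,"tz": 0.025,"roll": 0}
    - {"tx": 0,"ty": 0,"tz": 0.025,"roll": 0}
    - {"tx": 0,"ty": 0,"tz": 0.025,"roll": 0}
    - {"tx": 0,"ty": 0,"tz": 0.02,"roll": 0}
    - {"tx": 0,"ty": 0,"tz": 0.006,"roll": 0}
    - {"tx": 0,"ty": 0,"tz": 0,"roll": 0}

```text
clock: 11.6
ee_pos: [0.6454, 0.119, 0.0473]
tcp_rot: [-0.051, 0.999, -0.003, 0.006]
force: [-0.9, -0.2, 0.3]
width: -0.002
```

```bash
python3 bar.py s8 0 -0.01 0.03
python3 - <<'E'
from h import *
v=V('s8');C=v.cloud();O=np.array([.6517,.0098]);w=.102;X=np.array([np.cos(w),np.sin(w)]);Y=np.array([-np.sin(w),np.cos(w)])
a=(C[...,:2]-O)@X;b=(C[...,:2]-O)@Y;h=cv2.cvtColor(v.p,cv2.COLOR_RGB2HSV)
m=(v.d>0)&(abs(a)<.025)&(b>.07)&(b<.14)&(C[...,2]>.015)&((h[...,1]<80)|(h[...,2]<50));
for z in np.arange(.012,.12,.008):
    k=m&(C[...,2]>=z)&(C[...,2]<z+.008)
    if k.sum():print(z.round(3),k.sum(),a[k].min().round(4),a[k].max().round(4),b[k].min().round(4),b[k].max().round(4))
E
```

```text
t 11.6 tcp [0.6454 0.119  0.0473] psi 0.103 cradle 0.0048 0.1093 F [-0.93 -0.16  0.34]
bar ctr [0.6511 0.0479] yaw 0.0554 z 0.0341 len 0.1388 cradle 0.0033 0.038 137 111 hiend 0.1073380523475228
0.012 1 0.0186 0.0186 0.1083 0.1083
0.02 2 -0.0043 -0.002 0.1162 0.1165
0.028 11 -0.0049 0.014 0.1154 0.1238
0.036 11 -0.007 0.0108 0.1108 0.1249
0.044 1 -0.006 -0.006 0.1162 0.1162
0.06 1 -0.0077 -0.0077 0.1235 0.1235
0.068 20 -0.0097 0.0047 0.1171 0.1393
0.076 13 -0.0086 0.0037 0.1228 0.1386
0.084 15 -0.0097 0.017 0.1233 0.138
0.092 8 -0.0124 0.0198 0.1258 0.1282
0.1 6 -0.0127 -0.0086 0.1264 0.1296
0.108 16 -0.0137 0.0217 0.1274 0.1398
0.116 13 -0.0142 0.0209 0.1268 0.1384
```

View pics/s8z.png

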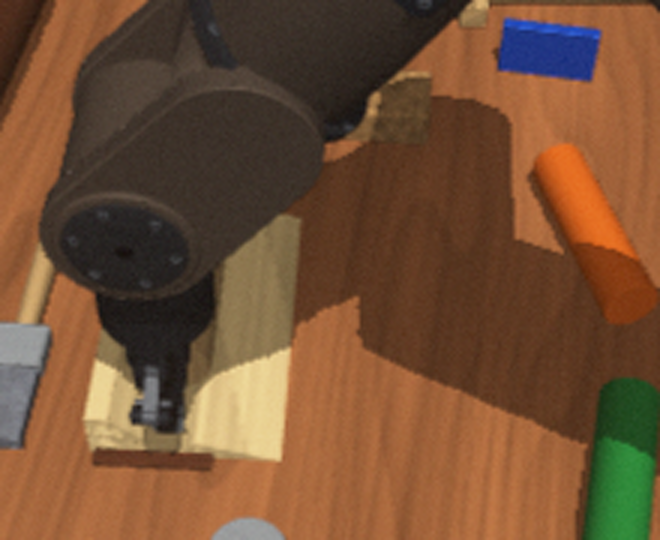

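Call:
arm_command:
  deltas:
    - {"tx": 0.004,"ty": -0.006,"tz": 0,"roll": 0}
    - {"tx": 0,"ty": -0.006,"tz": 0,"roll": 0}
    - {"tx": 0,"ty": -0.006,"tz": 0,"roll": 0}
    - {"tx": 0,"ty": -0.005,"tz": 0,"roll": 0}
    - {"tx": 0,"ty": -0.004,"tz": 0,"roll": 0}
    - {"tx": 0,"ty": -0.004,"tz": 0,"roll": 0}
    - {"tx": 0,"ty": -0.004,"tz": 0,"roll": 0}
    - {"tx": 0,"ty": -0.004,"tz": 0,"roll": 0}
    - {"tx": 0,"ty": -0.004,"tz": 0,"roll": 0}
    - {"tx": 0,"ty": -0.004,"tz": 0,"roll": 0}

```text
clock: 12.9
ee_pos: [0.6472, 0.0689, 0.0503]
tcp_rot: [-0.052, 0.999, -0.003, 0.008]
force: [0.8, 1.2, 0.8]
width: 0.002
```

```bash
python3 bar.py s9 0 -0.025 0.03;python3 - <<'E'
from h import *
snap('top','t9')
p=cv2.imread('pics/t9.png');cv2.imwrite('pics/t9z.png',cv2.resize(p[140:270,250:450],None,fx=4,fy=4,interpolation=cv2.INTER_CUBIC))
E
```

```text
t 12.9 tcp [0.6472 0.0689 0.0503] psi 0.1031 cradle 0.0016 0.0593 F [0.77 1.21 0.79]
bar ctr [ 0.6554 -0.0109] yaw 0.0812 z 0.0321 len 0.1647 cradle 0.0016 -0.0209 182 158 hiend 0.061377815604272176
```

View pics/t9z.png

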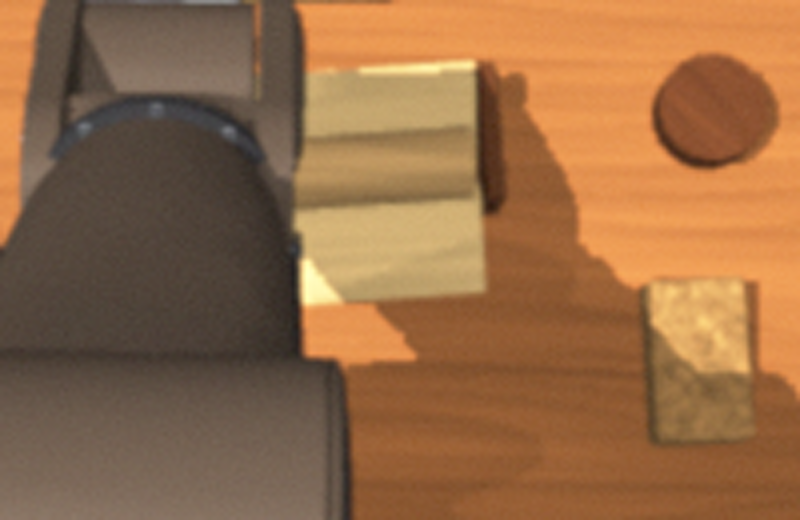

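View pics/s9z.png

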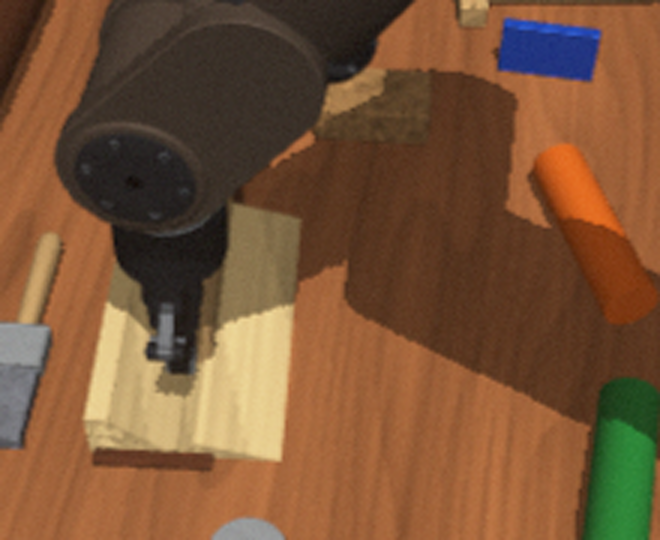

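Call:
arm_command:
  deltas:
    - {"tx": 0,"ty": -0.003,"tz": 0.001,"roll": 0}
    - {"tx": 0,"ty": -0.003,"tz": 0.001,"roll": 0}
    - {"tx": 0,"ty": -0.002,"tz": 0.001,"roll": 0}

```text
clock: 13.38
ee_pos: [0.648, 0.0631, 0.0483]
tcp_rot: [-0.051, 0.999, -0.002, 0.008]
force: [-5.7, 24.8, 15.0]
width: -0.002
```

Call:
arm_command:
  deltas:
    - {"tx": 0,"ty": -0.002,"tz": 0,"roll": 0}

```text
clock: 13.5
ee_pos: [0.648, 0.0632, 0.0485]
tcp_rot: [-0.051, 0.999, -0.001, 0.008]
force: [-0.3, 17.1, 0.9]
width: 0.003
```

Call:
arm_command:
  deltas:
    - {"tx": 0,"ty": -0.002,"tz": 0,"roll": 0}

```text
clock: 13.62
ee_pos: [0.6479, 0.0632, 0.0486]
tcp_rot: [-0.051, 0.999, 0.0, 0.008]
force: [-0.4, 15.4, -0.5]
width: -0.008
```

Force jumped to about 17–25 N and the motion stopped, so the bar appears to be against the stop. I'll release gently, lift away and check.

Call:
arm_command:
  deltas:
    - {"tx": 0,"ty": 0.002,"tz": 0,"roll": 0}
    - {"tx": 0,"ty": 0.005,"tz": 0,"roll": 0}
    - {"tx": 0,"ty": 0.008,"tz": 0,"roll": 0}
    - {"tx": 0,"ty": 0,"tz": -0.02,"roll": 0}
    - {"tx": 0,"ty": 0,"tz": -0.04,"roll": 0}
    - {"tx": 0,"ty": 0,"tz": -0.05,"roll": 0}
    - {"tx": 0,"ty": 0,"tz": -0.05,"roll": 0}
    - {"tx": 0.02,"ty": 0.05,"tz": 0,"roll": 0}
    - {"tx": 0.02,"ty": 0.05,"tz": 0,"roll": 0}
    - {"tx": 0.02,"ty": 0.05,"tz": 0,"roll": 0}
    - {"tx": 0.02,"ty": 0.05,"tz": 0,"roll": 0}
    - {"tx": 0.02,"ty": 0.05,"tz": 0,"roll": 0}
    - {"tx": 0.02,"ty": 0.05,"tz": 0,"roll": 0}
    - {"tx": 0,"ty": 0,"tz": 0,"roll": 0}

```text
clock: 15.38
ee_pos: [0.49, 0.3714, 0.2268]
tcp_rot: [-0.05, 0.999, 0.002, 0.015]
force: [1.0, -1.1, -0.4]
width: -0.003
```

```bash
python3 bar.py s10 0 -0.04 0.03;python3 - <<'E'
from h import *
snap('top','t10')
p=cv2.imread('pics/t10.png');cv2.imwrite('pics/t10z.png',cv2.resize(p[140:270,250:450],None,fx=4,fy=4,interpolation=cv2.INTER_CUBIC))
E
```

```text
t 15.375 tcp [0.49   0.3714 0.2268] psi 0.1 cradle -0.1241 0.3761 F [ 1.02 -1.11 -0.43]
bar ctr [ 0.657  -0.0332] yaw 0.1094 z 0.0308 len 0.1715 cradle 0.0009 -0.0433 820 669 hiend 0.04238997620479116
```

View pics/t10z.png

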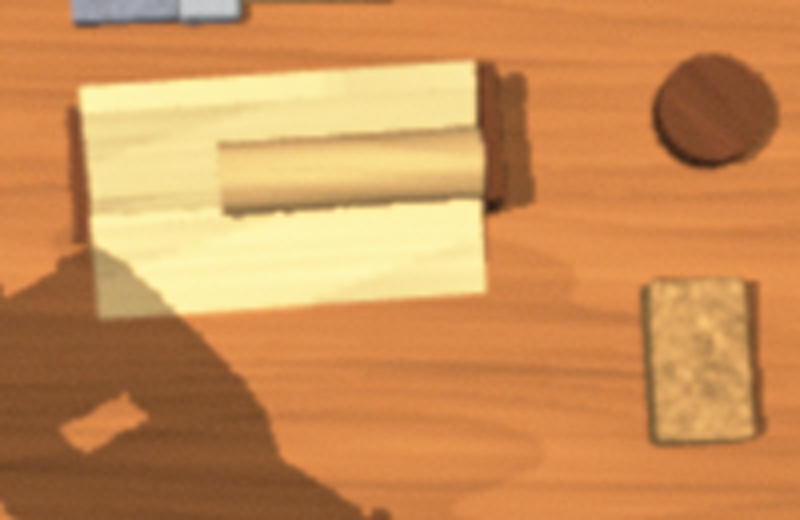

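View pics/s10.png

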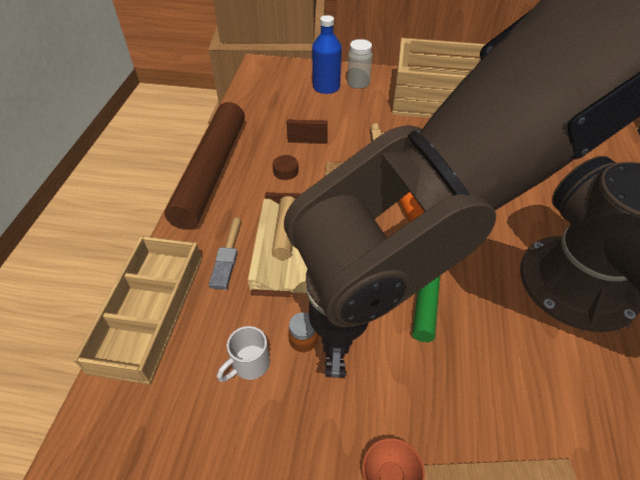

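Run:
```python
from h import *
T=V('t10');O=np.array([.6517,.0098]);w=.102;X=np.array([np.cos(w),np.sin(w)]);Y=np.array([-np.sin(w),np.cos(w)])
for z,h in(((220,178),.0527),((484,162),.0527),((480,160),.052),((478,62),.040),((221,143),.031),((226,213),.031)):
    p=T.plane(250+(z[0]+.5)/4-.5,140+(z[1]+.5)/4-.5,h)[:2]-O;print(z,(p@X).round(4),(p@Y).round(4))
a=V('top0').p.astype(int);b=T.p.astype(int);h=(abs(a-b).sum(2)>90)
print(ctrl.sense()['force'])
n,l,st,c=cv2.connectedComponentsWithStats(h[:, 255:].astype(np.uint8))
print([list(s) for s in st[1:] if s[4]>40])
```

```text
(220, 178) -0.0032 0.0391
(484, 162) -0.0046 -0.1196
(480, 160) -0.003 -0.1174
(478, 62) 0.0602 -0.1228
(221, 143) 0.0229 0.037
(226, 213) -0.0205 0.037
[-0.47183974 -0.02305662  0.65936882]
[[np.int32(50), np.int32(172), np.int32(58), np.int32(5), np.int32(100)], [np.int32(50), np.int32(172), np.int32(67), np.int32(23), np.int32(264)], [np.int32(0), np.int32(202), np.int32(162), np.int32(167), np.int32(11777)], [np.int32(94), np.int32(239), np.int32(20), np.int32(18), np.int32(114)], [np.int32(0), np.int32(352), np.int32(37), np.int32(63), np.int32(1598)], [np.int32(96), np.int32(370), np.int32(33), np.int32(47), np.int32(781)], [np.int32(145), np.int32(415), np.int32(15), np.int32(43), np.int32(399)], [np.int32(0), np.int32(417), np.int32(40), np.int32(63), np.int32(1080)], [np.int32(44), np.int32(437), np.int32(29), np.int32(9), np.int32(98)], [np.int32(64), np.int32(448), np.int32(19), np.int32(11), np.int32(47)], [np.int32(32), np.int32(463), np.int32(20), np.int32(17), np.int32(173)], [np.int32(114), np.int32(462), np.int32(10), np.int32(18), np.int32(50)], [np.int32(94), np.int32(464), np.int32(11), np.int32(16), np.int32(57)]]
```

The bar's two ends lie at cradle y of +39 and -119.6 mm, and being home calls for +40 and -120. Image differences on the table's right-hand side are only the bar, the robot and shadows. Handing in.

```bash
python3 -c "
from station import ctrl
print(ctrl.close_job())"
```

```text
the job is handed in; nothing more can be done
None
```

The bar is in the V-groove with its end against the tall stop, and I handed the job in at about 15.5 s of the 64 s allowed. I pushed it from behind with the open fingertips, rolling it along the table, up the ramp and into the groove. With the fingers closed, I then pushed its open end until it met the stop.

**Last checks**
- **Contact with the stop:** while pushing, the force rose to about 25 N sideways (about 30 N in all) and the motion stopped.
- **Seating:** with the arm withdrawn, the side view put the bar's axis 30.8 mm high, against 30.7 mm for a seated bar. Its yaw was 0.109, against 0.102 for the cradle.
- **Position along the groove:** the top view put the ends at +39 and -119.6 mm, where a bar home would be at +40 and -120 mm.
- **Bystanders:** on the right-hand side of the top view, only the bar, the robot and its shadows had changed. I checked the jar, mug and bowl only by eye in the side view, where they looked unmoved.

**Disagreements:** the side-view fit put the bar's open end 2 to 3 mm farther from the stop than the top view did. It also gave a bar length of 171 mm instead of 160 mm, because it picked up part of the stop, so I relied on the top view. I did not measure the bar's rotation as it rolled.

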